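Tip the white-lined tube rest groove-up

TASK

On the glassblower's bench stand three dark wooden tube rests, each with a grooved lining on one side. Tip the one with the white lining a quarter turn over its bottom edge, right where it stands and without hoisting it into the air, so that it lies flat on the bench with its white grooved face up, ready to take a hot tube. Leave the brass-lined and the black-lined rests standing where they are.

Things in the scene. Friction and masses are not known exactly. Their poses are not given: they have to be found in the camera images.
- white_rest: Loose dark wood block, about 0.24 kg, standing on end: 60 mm deep (x), 46 wide (y), 90 tall (z). A white lining 12 mm thick (part of the 60) covers the +x side face, with a groove 16 wide, 7 deep down its middle; seen from above it is a white strip along one side of the top. Origin: centre of the underside as it stands at first; x points out of the white face, sideways at first, any direction.
- white_rest_mid (a point): Centre of the white-lined rest, 45 mm from its origin along z: 45 mm above the bench standing, 30 lying white face up. A push straight into the white face at 78 mm up tips it over the far bottom edge, hardly sliding; past 34 degrees it falls by itself, its centre ending some 75 mm farther along the push. Other things start over 150 mm from it.
- brass_rest: Bystander, left standing: block of the same make and size (60 x 46 x 90 mm tall) as the white-lined rest, its +x side face lined in brass instead. Origin: centre of its underside, z up.
- black_rest: Bystander, left standing: block of the same make and size (60 x 46 x 90 mm tall) as the white-lined rest, its +x side face lined in black instead. Origin: centre of its underside, z up.

How it is judged:
By the outcome, as a careful person would: the job done as asked, in the order asked, and still so for the second after the job is handed in, with the robot touching nothing.
It also fails if it takes over 29 s, if anything falls off the work surface, if the arm or the gripper's body presses on something with over 40 N, if the wrist force passes 120 N, or if a joint passes its speed limit or range.

ROBOT

A 6-joint arm with a two-finger parallel gripper is mounted at the origin on the work surface. World frame = base frame: x ahead of the robot, y to its left, z up, the work surface at z = 0. Lengths are in m, angles in rad, forces in N, time in s.
With the tool pointing down it reaches from about 0.25 to 0.775 m from the base axis. Payload 8.9 kg.
Tool frame: the origin (TCP) lies midway between the tips of the shut fingers; the grasp point (between the pads) lies 19 mm behind it; z points along the fingers, y is the line along which they close (so a half turn about z gives the same grasp; the last joint's range is limited). The gripper opens to 85 mm and grips with 20 to 120 N. Pads are 22 mm wide; open, the fingers measure 114 mm over their backs; the gripper's body (76 mm by 85 mm) begins 54 mm behind the grasp point. The pads swing forward as they close: fully open they stand 13 mm farther back than shut.
Start: joints at [-1.418, 0.291, -0.153, 1.127, 0, 1.431], TCP at [0.151, -0.503, 0.231] pointing down, gripper open.
Joint ranges: [-2.52, 2.52], [-0.91, 1.74], [-1.3, 1.37], [-1.96, 2.02], [-1.52, 1.47], [-3.14, 3.14]. Speed limits (rad/s): [2.22, 2.22, 2.79, 3.14, 3.14, 3.14].

INTERFACE

Orientations are given as [roll, pitch, yaw] about the fixed x, y, z axes, in that order (R = Rz(yaw) Ry(pitch) Rx(roll)).
In Python, from bench import monitor, cams, order, finder gives the robot as it stands. The module is installed in compiled form; this text tells all that it offers.
- The arm moves only by the tool carry_out, never from a script. Its argument "commands" is text: rows parted by semicolons, each of 7 numbers parted by spaces: the shift along the tool's x, y, z in mm, then the turn, a rotation vector about the tool's x, y, z in degrees, then the opening, from 0 (shut) to 1 (fully open). In form: tx ty tz ax ay az hand; .... A call has 1 to 20 rows; each row is the pose to reach, as a shift and turn from the pose commanded when the call began, along the tool's axes at that moment; what a row does not reach only later rows make up. A row lasts 1/10 s, in which the tool goes at most 50 mm and 8.59 degrees, less where a joint would pass 70% of its speed; a pose out of reach is approached as far as the arm can. A call with a gripper value outside its range is refused whole. The fingers move at their own pace and stop on an object; the grip force is fixed at half the most. Time passes only in rows, so rows that repeat a pose let the fingers close. It gives the time, the measured TCP pose, the force, the opening and the grip force at its end, in the units of the state.
- monitor.state(): the state, without advancing time (a new reading comes with each control period).
- cams.snapshot(name): name is "side" or "top" or "wrist"; returns the picture (400x640x3 uint8, red, green, blue); there is no depth.
- cams.get_calibration(name): a dict with "vfov" (degrees; the focal length in pixels is half the picture's height over the tangent of half this angle, whatever the lens; pixels are square), "cx", "cy" (the principal point, pixels), "xyz" and "attitude" of the camera in the world; the wrist camera has in their place "T_tool_cam" (4x4, takes a point from camera to tool coordinates, whose origin is the TCP and whose axes are the flange's). Camera axes: x right, y down, z forward; pixel columns grow to the right and rows downward; lengths in m; the calibration is good to about 2 mm. A picture is of the moment at which its call begins: read the wrist's pose just before it. get_calibration takes no time and is no camera call.
- order.hand_in(): hands the job in; it is judged then, once.
Trained networks look in the newest picture that a camera, given by its name, has taken for a name from the list of things; names that differ only in an ending like _2 or _b are one class to them, and where a whole thing is asked for, a point or a joint stands for the part that bears it (a point fixed in the world has none). Each returns a list of dicts, best first, with "score" (0 to 1); they miss things now and then, are a little off and sometimes report something else, mostly with a low value. They report only what shows in the picture. A call takes as long as a camera call.
- finder.boxes_of(thing, camera): "bbox" ([left, top, right, bottom] in pixels, round what is visible of it).
- finder.tip_of(thing, camera): "point" ([column, row] in pixels: a listed point, or the origin of a listed thing).
The state is a dict: "clock": time; "joint_positions": joint angles; "joint_velocities": joint speeds; "effort": joint torques, N m; "tcp_pos": TCP position; "tcp_rot": TCP orientation; "force": force on the tool from outside, world axes, zero at the start; "torque": the same for the moment, N m; "width": finger opening in m; "gripper_force": force on a finger pad.
Only numpy, scipy, OpenCV 4.12 (cv2) and the standard library are available. Lean on these libraries where they do the work, as an engineer would, in place of code of your own. Each camera call takes 0.05 s, during which the arm holds its last target. There are 200 camera calls.

## Working session

There is one attempt and no reset: what is moved stays moved. The work goes in short steps, Python scripts to look and compute and a tool call to move; the robot and the scene stay as the last step left them, time stands still between calls to the robot, and variables do not carry over. Pictures are saved under pics/ and viewed, at most 10 in all, crops included, and the job is handed in when it is done.

Besides the shell and the picture viewer there is one more tool, called after ">>>" in YAML: its name, and indented under it one key for each argument. carry_out: Moves the arm, as the interface text tells. Its arguments: {"type":"object","properties":{"commands":{"type":"string"}},"required":["commands"]}

```bash
mkdir -p pics; cat > h.py <<'E'
import numpy as np, cv2
from scipy.spatial.transform import Rotation as R
from bench import monitor, cams, order, finder
def cam(name):
    c=cams.get_calibration(name); f=200/np.tan(np.radians(c['vfov'])/2)
    if 'xyz' in c: return f,c['cx'],c['cy'],np.array(c['xyz']),c['attitude']
    s=monitor.state(); T=np.array(c['T_tool_cam']); Rt=R.from_euler('xyz',s['tcp_rot']).as_matrix()
    return f,c['cx'],c['cy'],np.array(s['tcp_pos'])+Rt@T[:3,3],Rt@T[:3,:3]
def rot(a):
    a=np.array(a); return a if a.shape==(3,3) else R.from_euler('xyz',a).as_matrix()
def ground(name,px,z):
    f,cx,cy,p,A=cam(name); d=rot(A)@np.array([(px[0]-cx)/f,(px[1]-cy)/f,1]); return p+d*(z-p[2])/d[2]
def snap(name,fn):
    im=cams.snapshot(name); cv2.imwrite('pics/'+fn,im[:,:,::-1]); return im
E
python3 - <<'E'
from h import *
for n in ['top','side']:
    snap(n,n+'1.png'); print(n,cams.get_calibration(n))
    for t in ['white_rest','brass_rest','black_rest']: print(t,finder.boxes_of(t,n)[:2],finder.tip_of(t,n)[:2])
    t=finder.tip_of('white_rest_mid',n)[:2];print(t)
    for q in t: print(ground(n,q['point'],.045))
print(monitor.state())
E
```

```text
top {'vfov': 44.4211527191029, 'cx': 321.0724503338105, 'cy': 200.54254797811873, 'xyz': array([0.32801951, 0.0041083 , 0.94290677]), 'attitude': array([-2.94233263, -0.00669105, -1.5503125 ])}
white_rest [{'bbox': [154.2, 177.7, 199.0, 225.9], 'score': 0.56}] [{'point': [184.0, 206.8], 'score': 0.75}]
brass_rest [{'bbox': [424.3, 183.1, 470.9, 224.8], 'score': 0.88}] [{'point': [438.4, 214.5], 'score': 0.93}]
black_rest [{'bbox': [315.2, 161.2, 354.8, 202.4], 'score': 0.94}] [{'point': [332.7, 186.1], 'score': 0.9}]
[{'point': [176.6, 201.1], 'score': 0.87}]
[0.50248473 0.27131726 0.045     ]
side {'vfov': 57.77198656102411, 'cx': 321.9237741645525, 'cy': 204.95337675439578, 'xyz': array([0.40597181, 0.46027134, 0.59659607]), 'attitude': array([-2.45305179,  0.01004314, -2.88959152])}
white_rest [{'bbox': [274.5, 304.4, 317.4, 358.5], 'score': 0.56}] [{'point': [299.0, 343.2], 'score': 0.59}]
brass_rest [{'bbox': [347.2, 103.4, 373.7, 149.1], 'score': 0.71}] [{'point': [361.4, 143.8], 'score': 0.71}]
black_rest [{'bbox': [299.2, 160.8, 337.6, 212.9], 'score': 0.79}] [{'point': [319.7, 198.8], 'score': 0.66}]
[{'point': [293.4, 331.1], 'score': 0.58}]
[0.50450963 0.27518037 0.045     ]
{'clock': 0.8, 'joint_positions': array([-1.41831311e+00,  2.90701504e-01, -1.53356219e-01,  1.12668994e+00,
        5.95794436e-06,  1.43146139e+00]), 'joint_velocities': array([-1.57693689e-03,  1.86251772e-05,  4.37290911e-04, -6.75248896e-05,
        1.90832450e-03,  8.17367718e-04]), 'effort': array([-1.56253802e-03, -5.36976206e+01,  3.31634724e+01,  1.45706443e-03,
       -1.15364633e-04, -7.85461616e-07]), 'tcp_pos': array([ 0.15103151, -0.50283524,  0.23132069]), 'tcp_rot': array([3.14154363e+00, 8.59131089e-07, 2.91818149e-01]), 'force': array([-0.53247852,  0.25247959, -0.33041783]), 'torque': array([ 0.00120198, -0.03213882,  0.01044579]), 'gripper_force': 0.0, 'width': 0.08553086939082383}
```

View pics/top1.png

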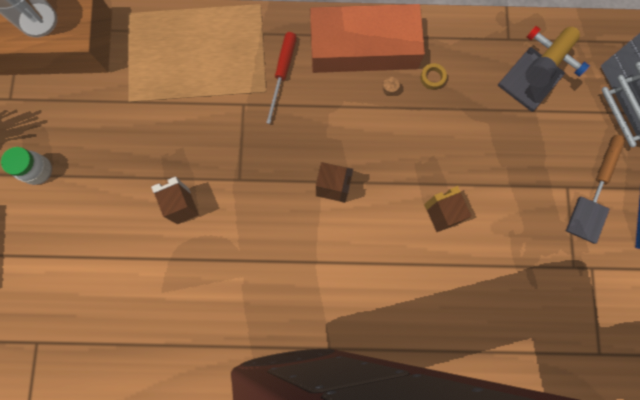

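View pics/side1.png

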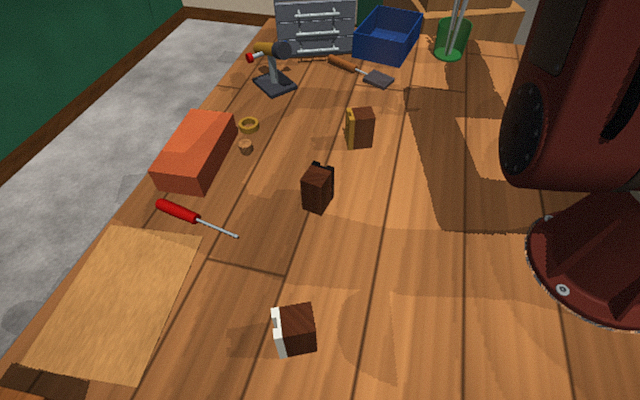

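```bash
python3 - <<'E'
import cv2
im=cv2.imread('pics/top1.png')[165:235,140:210]
cv2.imwrite('pics/crop1.png',cv2.resize(im,(560,560),interpolation=cv2.INTER_CUBIC))
E
```

```text
(no output)
```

View pics/crop1.png

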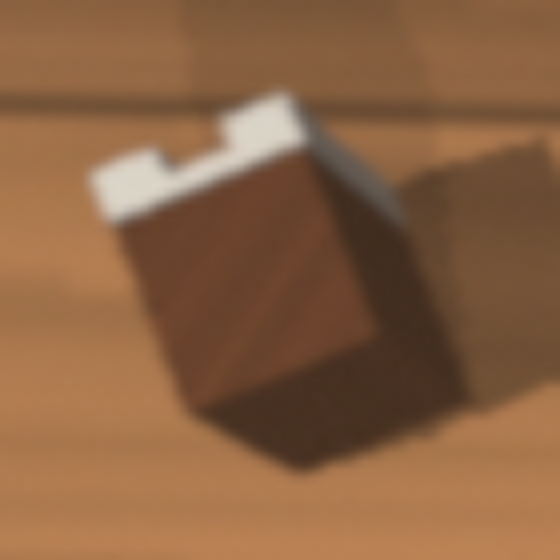

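```bash
python3 - <<'E'
from h import *
P=[ground('top',(140+u/8,165+v/8),.09) for u,v in [(90,178),(292,92),(378,330),(193,405)]]
P=np.array(P)[:,:2]; fl,fr,br,bl=P
print(P.round(4), [np.linalg.norm(P[i]-P[(i+1)%4]).round(4) for i in range(4)])
c=P.mean(0); n=(fl+fr-bl-br); w=(fr-fl); a=np.arctan2(n[1],n[0]); b=np.arctan2(w[0],-w[1]); print(c,np.degrees([a,b]))
b=np.arctan2(w[0],-w[1]) # normal = w rotated +90
ang=(a+b)/2; nn=np.array([np.cos(ang),np.sin(ang)])
s=monitor.state(); Rt=R.from_euler('xyz',s['tcp_rot']).as_matrix()
for d,z in [(.030+.011+.035,.231),(.030+.011+.035,.15)]:
    t=np.r_[c+nn*d,z]; print(t,np.hypot(*t[:2]),(Rt.T@(t-s['tcp_pos'])*1e3).round(1))
print(np.degrees(ang),'yaw tool',np.degrees(s['tcp_rot'][2]))
E
```

```text
[[0.5179 0.305 ]
 [0.5386 0.2616]
 [0.4849 0.2384]
 [0.4672 0.2778]] [np.float64(0.048), np.float64(0.0585), np.float64(0.0432), np.float64(0.0575)]
[0.50214165 0.27070417] [25.77852744 25.53590684]
[0.57064809 0.30361112 0.231     ] 0.6463891693390383 [ 6.339e+02 -6.516e+02  3.000e-01]
[0.57064809 0.30361112 0.15      ] 0.6463891693390383 [ 633.9 -651.6   81.3]
25.657217143463253 yaw tool 16.719948331836456
```

>>> carry_out:
  commands: "634 -652 0 0 0 -9 0;634 -652 0 0 0 -9 0;634 -652 0 0 0 -9 0;634 -652 0 0 0 -9 0;634 -652 0 0 0 -9 0;634 -652 0 0 0 -9 0;634 -652 0 0 0 -9 0;634 -652 0 0 0 -9 0;634 -652 0 0 0 -9 0;634 -652 0 0 0 -9 0;634 -652 0 0 0 -9 0;634 -652 0 0 0 -9 0;634 -652 0 0 0 -9 0;634 -652 0 0 0 -9 0;634 -652 0 0 0 -9 0;634 -652 0 0 0 -9 0;634 -652 0 0 0 -9 0;634 -652 0 0 0 -9 0;634 -652 0 0 0 -9 0;634 -652 0 0 0 -9 0"

```text
clock: 2.8
tcp_pos: [0.5707, 0.3053, 0.2302]
tcp_rot: [-3.142, 0.001, 0.451]
force: [-0.7, -1.8, -0.4]
width: 0.0003
gripper_force: 0.0
```

```bash
python3 - <<'E'
from h import *
s=monitor.state()
snap('wrist','w1.png'); t=finder.tip_of('white_rest_mid','wrist')[:1]; print(s['tcp_pos'],s['tcp_rot'],t)
for q in t: print(ground('wrist',q['point'],.045))
f,cx,cy,p,A=cam('wrist')
# predicted top corners
for w in [[.5179,.305,.09],[.5386,.2616,.09],[.4849,.2384,.09],[.4672,.2778,.09]]:
    v=A.T@(np.array(w)-p); print(f*v[0]/v[2]+cx,f*v[1]/v[2]+cy)
E
```

```text
[0.57069404 0.30532247 0.23023724] [-3.14154750e+00  1.06403736e-03  4.50906983e-01] [{'point': [319.6, 246.4], 'score': 0.74}]
[0.50187683 0.26989953 0.045     ]
291.1534963263848 236.12530374445586
346.4249883379373 236.35859142790792
342.44367843960697 295.7336287010349
295.2830931284602 294.5931860752969
```

View pics/w1.png

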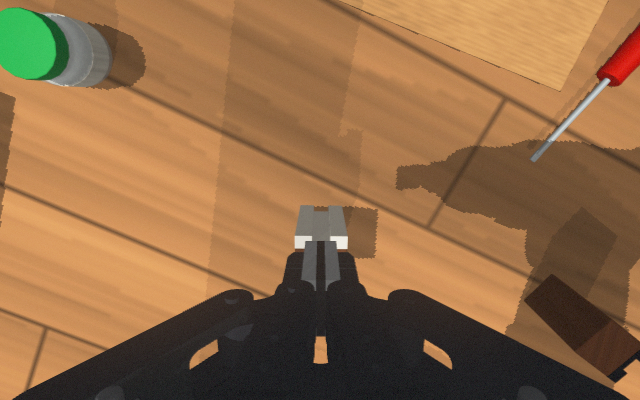

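>>> carry_out:
  commands: "0 0 50 0 0 0 0;0 0 100 0 0 0 0;0 0 140 0 0 0 0;0 0 152 0 0 0 0;-25 0 152 0 0 0 0;-30 0 152 0 0 0 0;-34 0 152 0 0 0 0;-38 0 152 0 0 0 0;-42 0 152 0 0 0 0;-46 0 152 0 0 0 0;-50 0 152 0 0 0 0;-54 0 152 0 0 0 0;-58 0 152 0 0 0 0;-62 0 152 0 0 0 0;-66 0 152 0 0 0 0;-69 0 152 0 0 0 0"

```text
clock: 4.5
tcp_pos: [0.5079, 0.2738, 0.0792]
tcp_rot: [3.142, 0.001, 0.449]
force: [0.6, 0.5, 1.6]
width: 0.0002
gripper_force: 0.5
```

```bash
python3 - <<'E'
from h import *
a=snap('top','t2.png')[140:260,110:270];b=snap('side','s2.png')[260:380,220:380]
cv2.imwrite('pics/c2.png',cv2.resize(np.hstack([a,b])[:,:,::-1],None,fx=2.5,fy=2.5))
E
```

```text
(no output)
```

View pics/c2.png

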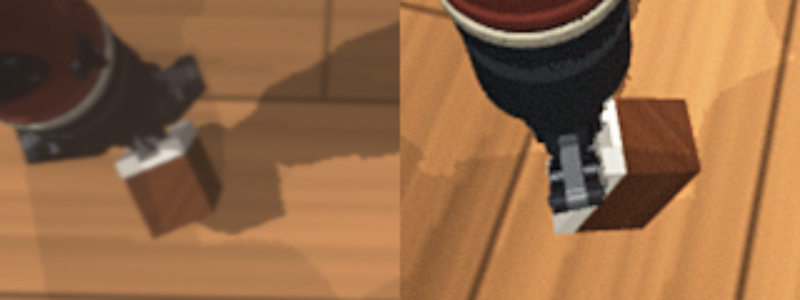

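The crops show the fingers against the white face and the rest leaning toward the robot, with no twist. I'll keep pushing.

>>> carry_out:
  commands: "-3 0 0 0 0 0 0;-6 0 0 0 0 0 0;-9 0 0 0 0 0 0;-12 0 0 0 0 0 0;-15 0 0 0 0 0 0;-18 0 0 0 0 0 0;-20 0 0 0 0 0 0;-20 0 0 0 0 0 0;-20 0 0 0 0 0 0;-20 0 0 0 0 0 0"

```text
clock: 5.6
tcp_pos: [0.4906, 0.2654, 0.0793]
tcp_rot: [3.142, -0.0, 0.449]
force: [0.3, 0.3, 0.1]
width: -0.0002
gripper_force: 0.0
```

```bash
python3 - <<'E'
from h import *
a=snap('top','t3.png')[140:260,110:270];b=snap('side','s3.png')[260:380,220:380]
cv2.imwrite('pics/c3.png',cv2.resize(np.hstack([a,b])[:,:,::-1],None,fx=2.5,fy=2.5))
E
```

```text
(no output)
```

View pics/c3.png

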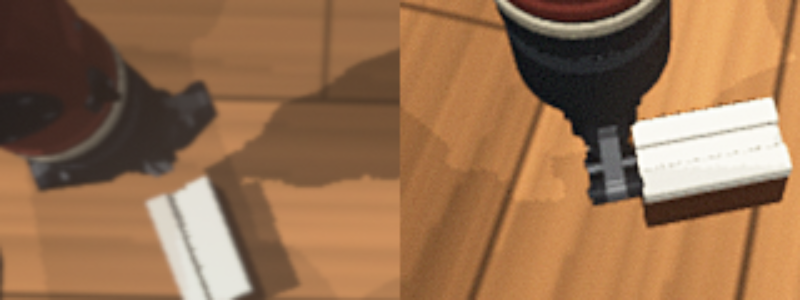

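The crops show the rest lying flat with its white grooved face up. I'll lift clear and do a last check.

>>> carry_out:
  commands: "0 0 -30 0 0 0 0;0 0 -70 0 0 0 0;0 0 -110 0 0 0 0;30 0 -140 0 0 0 0;60 0 -140 0 0 0 0;60 0 -140 0 0 0 0;60 0 -140 0 0 0 0;60 0 -140 0 0 0 0"

```text
clock: 6.5
tcp_pos: [0.5436, 0.2911, 0.2187]
tcp_rot: [-3.141, 0.002, 0.449]
force: [-0.4, -0.3, -0.2]
width: -0.0
gripper_force: 0.0
```

```bash
python3 - <<'E'
from h import *
snap('top','t4.png')
for q in finder.tip_of('white_rest_mid','top')[:1]: print(q,ground('top',q['point'],.03))
E
```

```text
{'point': [190.9, 239.6], 'score': 0.95} [0.43273952 0.24335382 0.03      ]
```

View pics/t4.png

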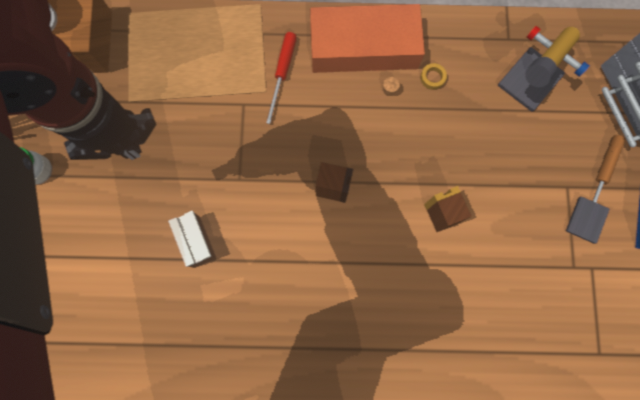

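The white rest lies flat at about (190, 239), 75 mm along the push, and the other two are still standing at (334, 182) and (448, 209).

```bash
python3 -c "
from bench import order; print(order.hand_in())"
```

```text
the job is handed in; nothing more can be done
None
```

The white-lined rest now lies flat where it stood, white grooved face up; the brass-lined and black-lined rests still stand untouched, and I handed the job in at about 6.6 s on the robot's clock.

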